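Offer the massage ball in its dish

ROBOT

A 7-joint arm with a two-finger parallel gripper is mounted at the origin on the work surface. World frame = base frame: x ahead of the robot, y to its left, z up, the work surface at z = 0. Lengths are in m, angles in rad, forces in N, time in s.
With the tool pointing down it reaches from about 0.425 to 0.925 m from the base axis. Payload 6.8 kg.
Tool frame: the origin (TCP) lies midway between the tips of the shut fingers; the grasp point (between the pads) lies 19 mm behind it; z points along the fingers, y is the line along which they close (so a half turn about z gives the same grasp; the last joint's range is limited). The gripper opens to 85 mm and grips with 20 to 120 N. Pads are 22 mm wide; open, the fingers measure 114 mm over their backs; the gripper's body (76 mm by 85 mm) begins 54 mm behind the grasp point. The pads swing forward as they close: fully open they stand 13 mm farther back than shut.
Start: joints at [-1.306, 0.477, 0.022, 1.555, -0.011, 1.109, -0.083], TCP at [0.246, 0.629, 0.231] pointing down, gripper open.
Joint ranges: [-2.96, 2.96], [-0.34, 2.1], [-1.41, 1.46], [0.24, 2.44], [-1.37, 4.51], [0.17, 1.92], [-2.96, 2.96]. Speed limits (rad/s): [2.39, 2.39, 3.14, 3.14, 3.14, 3.14, 3.14].

INTERFACE

Orientations are given as a rotation vector (axis times angle).
In Python, from bench import r gives the robot as it stands. The module is installed in compiled form; this text tells all that it offers.
- The arm moves only by the tool apply_moves, never from a script. Its argument "rows" is a list of rows, each a list of 6 numbers: the shift along the tool's x, y, z scaled (see below), then the turn, a rotation vector about the tool's x, y, z scaled (see below). A call has 1 to 5 rows; each row is the pose to reach, as a shift and turn from the pose commanded when the call began, along the tool's axes at that moment; what a row does not reach only later rows make up. The controller multiplies each number of a shift by 0.25 m and each number of a turn by 90 degrees. A row lasts 1/8 s, in which the tool goes at most 62.5 mm and 10.7 degrees, less where a joint would pass 70% of its speed; a pose out of reach is approached as far as the arm can. A call with a number of a shift or a turn outside -1 to 1 is refused whole. A call with a gripper value outside its range is refused whole. "claw" is the opening, from 0 (shut) to 1 (fully open), set as the call begins (left out, the last holds). The fingers move at their own pace and stop on an object; "newtons" is the grip in N (left out, the last holds). Time passes only in rows, so rows that repeat a pose let the fingers close. It gives the time, the measured TCP pose, the force, the opening and the grip force at its end, in the units of the state.
- r.get_obs(): the state, without advancing time (a new reading comes with each control period).
- r.grab_frame(name): name is "scene" or "top" or "wrist"; returns a dict with "pixels" (480x640x3 uint8, red, green, blue), "intrinsics" (3x3 intrinsics, pixels), "eye" and "attitude" of the camera in the world. Camera axes: x right, y up, looking along -z (the intrinsics and any distortion apply to the point x, -y, -z); pixel columns grow to the right and rows downward; lengths in m; the calibration is good to about 2 mm. A picture is of the moment at which its call begins. There is no depth.
- r.hand_in(): hands the job in; it is judged then, once.
Trained networks look in a picture, given as the dict that the camera call returned (one of the last four; its "shot" number tells which), for a name from the list of things; names that differ only in an ending like _2 or _b are one class to them, and where a whole thing is asked for, a point or a joint stands for the part that bears it (a point fixed in the world has none). Each returns a list of dicts, best first, with "conf" (0 to 1); they miss things now and then, are a little off and sometimes report something else, mostly with a low value. They report only what shows in the picture. A call takes as long as a camera call. They do not tell look-alikes from the thing itself.
- r.search_frame(picture, thing): "rect" ([left, top, width, height] in pixels, round what is visible of it).
- r.outline_of(picture, thing): "pixels" (480x640 bool, what is visible of it) and "rect" ([left, top, width, height] in pixels, round what is visible of it).
- r.landmark_of(picture, thing): "point" ([column, row] in pixels: a listed point, or the origin of a listed thing).
The state is a dict: "clock": time; "joints": joint angles; "qvel": joint speeds; "tau": joint torques, N m; "tcp_pos": TCP position; "orientation": TCP orientation; "contact_force": force on the tool from outside, world axes, zero at the start; "moment": the same for the moment, N m; "grip_width": finger opening in m; "gripper_force": force on a finger pad.
Only numpy, scipy, OpenCV 4.12 (cv2) and the standard library are available. Lean on these libraries where they do the work, as an engineer would, in place of code of your own. Each camera call takes 0.05 s, during which the arm holds its last target. There are 200 camera calls.

TASK

Take the orange massage ball out of the rack and set it gently in the middle of the dish. Then grip the dish by its black handle, lift it straight up a few centimetres clear of its stand, and only then turn it on the spot, level and with the ball staying loose in its middle, about a quarter turn until the blue handle points at the blue heel rest. Finish while still holding the dish there by the black handle, level and still above its stand; leave everything else where it is.

Things in the scene. Friction and masses are not known exactly. Their poses are not given: they have to be found in the camera images.
- orange_ball_center (a point): centre of the orange massage ball: smooth, 40 mm across, about 45 g. It sits in one of three white posts (26 mm across, top 26 mm above the table, 85 mm apart in a row) of a low rack (240 x 60 mm base, 6 mm thick), so this point starts 44 mm above the table. A green and a grey ball sit in the other two, in any order
- ball_rack: the fixed aluminium ball rack; origin at the centre of its underside, x along the row of three posts. It stands left or right of the dish
- dish_middle (a point): centre of the dish's inner floor, 10 mm above its underside, 45 mm above the table at the start. The floor rises gently all round (5 mm at 32 mm from here), then steeper to the rim (18 mm up, 64 mm from here). A ball lying here has its centre 20 mm above this point; let go within about 20 mm it rolls back here. Axes: the dish's
- dish: the dish, loose, pale mint green, round, 128 mm across, 28 mm high, about 110 g; origin at the centre of its underside, z up, x axis from the black handle through the middle to the blue handle. It starts on a fixed round white stand with the black handle towards the robot
- black_handle (a point): grip point of the black handle: an upright-sided bar pointing straight out from the dish, 14 mm wide, 22 mm high, from 64 to 117 mm from the middle of the dish. This point is half-way up it, 90 mm from the middle on the dish's -x side; axes: those of the dish. On the stand its underside is 47 mm above the table, so there is room below it for fingertips
- blue_handle (a point): the same point of the blue handle, of the same size, on the dish's +x side, opposite the black one
- dish_stand: the fixed stand of the dish; origin at the centre of its underside, on the table; top 35 mm above the table
- heel_rest_middle (a point): centre of the top of the client's heel rest, a fixed blue pad on a white base, 220 x 170 mm and 90 mm high (105 mm at its bolsters), standing square to the table at the left or the right side, 0.4 to 0.6 m sideways from the dish (a white drill unit with a black screen stands at the other side)
- green_ball_center (a point): the green massage ball, 40 mm across, in the rack beside the orange one; its centre
- grey_ball_center (a point): the grey massage ball, 40 mm across, in the rack beside the orange one; its centre
- nail_file_mid (a point): nail file with a black handle, 155 mm long, lying in the white instrument tray; its middle
- nippers_mid (a point): steel nail nippers, 140 mm long, lying in the white instrument tray; their middle
- amber_bottle_mid (a point): small amber bottle, 38 mm across and 100 mm tall, standing beyond the dish; its middle
- cream_jar_mid (a point): white cream jar with a blue cap, 56 mm across and 45 mm tall, standing beyond the dish; its middle
- plaster_box_mid (a point): blue box, 60 x 90 x 35 mm, near the table's right side; its middle
Mind the look-alikes: they are no part of the job. Leave any purple look-alike of the dish alone.

How it is judged:
On the way, in this order (a step that is already met when the one before it is completed fails the run):
1. the orange ball lies loose in the middle of the dish, the dish still on its stand (horizontal distance between orange_ball_center and dish_middle below 0.015 m and distance between orange_ball_center and dish_middle below 0.028 m and contact force between the fingers and orange_ball below 0.02 N and height (world z) of dish below 0.045 m and contact force between dish and dish_stand above 0.2 N and linear speed of orange_ball below 0.05 m/s), for 0.3 s.
2. the dish is lifted clear of its stand by the black handle, not yet turned, the ball in its middle (height (world z) of dish above 0.055 m and x of heel_rest_middle in the frame of dish below 0.32 m and horizontal distance between dish and dish_stand below 0.06 m and horizontal distance between orange_ball_center and dish_middle below 0.02 m and angle between dish's own z axis and vertical below 0.2 rad and contact force between dish and dish_stand below 0.02 N and distance between the grasp point and black_handle below 0.045 m and contact force between the fingers and dish above 1 N), for 0.1 s.
At the end, for the whole second after the job is handed in: Dish held by its black handle, underside 25 mm or more above the stand and within 60 mm of it sideways, level within 7 degrees, still; blue end of its handle line passes within 80 mm of the heel rest's middle; orange ball untouched, at rest, within 15 mm of the dish's middle (height (world z) of dish between 0.06 and 0.35 m and horizontal distance between dish and dish_stand below 0.06 m and angle between dish's own z axis and vertical below 0.12 rad and x of heel_rest_middle in the frame of dish above 0.3 m and y of heel_rest_middle in the frame of dish between -0.08 and 0.08 m and horizontal distance between orange_ball_center and dish_middle below 0.015 m and distance between orange_ball_center and dish_middle below 0.028 m and contact force between the fingers and orange_ball below 0.02 N and contact force between orange_ball and dish above 0.1 N and linear speed of orange_ball below 0.05 m/s and linear speed of dish below 0.03 m/s and contact force between dish and dish_stand below 0.02 N and contact force between the fingers and dish above 1 N and distance between the grasp point and black_handle below 0.045 m); the arm keeps its last pose, push and grip.
It fails at once if the ball more than 30 mm from the middle of the dish, or touched by the fingers, once the dish is off its stand (height (world z) of dish above 0.055 m and (horizontal distance between orange_ball_center and dish_middle above 0.03 m or contact force between the fingers and orange_ball above 0.3 N)).
It fails at once if the lifted dish tipped by more than 14 degrees (height (world z) of dish above 0.055 m and angle between dish's own z axis and vertical above 0.25 rad).
It fails at once if the orange ball dropped (from more than about 4 cm) or thrown (linear speed of orange_ball above 0.9 m/s and contact force between the fingers and orange_ball below 0.02 N).
It fails at once if one of the other things moved by more than 30 mm (distance of any of green_ball_center, grey_ball_center, nail_file_mid, nippers_mid, amber_bottle_mid, cream_jar_mid, plaster_box_mid from where it was at the start of the episode above 0.03 m).
It also fails if it takes over 64 s, if anything falls off the work surface, if the arm or the gripper's body presses on something with over 40 N, if the wrist force passes 120 N, or if a joint passes its speed limit or range.

## Working session

There is one attempt and no reset: what is moved stays moved. The work goes in short steps, Python scripts to look and compute and a tool call to move; the robot and the scene stay as the last step left them, time stands still between calls to the robot, and variables do not carry over. Pictures are saved under pics/ and viewed, at most 10 in all, crops included, and the job is handed in when it is done.

Besides the shell and the picture viewer there is one more tool, called after "Emit:" in YAML: its name, and indented under it one key for each argument. apply_moves: Moves the arm, as the interface text tells. Its arguments: {"type":"object","properties":{"rows":{"type":"array","items":{"type":"array","items":{"type":"number"}}},"claw":{"type":"number"},"newtons":{"type":"number"}},"required":["rows"]}

```bash
mkdir -p pics; cat > h.py <<'E'
import numpy as np, cv2
from scipy.spatial.transform import Rotation as R
from bench import r
def mat(a):
    a=np.array(a,float); 
    return a if a.shape==(3,3) else (R.from_rotvec(a).as_matrix() if a.size==3 else R.from_quat(a).as_matrix())
def ray(p,px):
    K=np.array(p["intrinsics"]); d=np.linalg.inv(K)@[px[0],px[1],1]
    return np.array(p["eye"]), mat(p["attitude"])@np.array([d[0],-d[1],-d[2]])
def at_z(p,px,z):
    e,d=ray(p,px); return e+d*(z-e[2])/d[2]
def save(p,n): cv2.imwrite(f"pics/{n}.png",p["pixels"][:,:,::-1])
def tool(): 
    o=r.get_obs(); return np.array(o["tcp_pos"]), mat(o["orientation"])
E
python3 - <<'E'
from h import *
np.set_printoptions(precision=3,suppress=True)
o=r.get_obs(); print({k:np.round(v,3) for k,v in o.items()}); print(mat(o["orientation"]))
Z=dict(orange_ball_center=.044,green_ball_center=.044,grey_ball_center=.044,dish_middle=.045,black_handle=.058,blue_handle=.058,heel_rest_middle=.09,dish_stand=0,ball_rack=0,amber_bottle_mid=.05,cream_jar_mid=.022)
for c in("top","scene"):
    p=r.grab_frame(c); save(p,c+"0"); print(c,{k:np.round(v,3) if not isinstance(v,(str,int)) else v for k,v in p.items() if k!="pixels"})
    for t,z in Z.items():
        for d in r.landmark_of(p,t)[:2]: print(t,round(d["conf"],2),np.round(d["point"]),at_z(p,d["point"],z))
E
```

```text
{'clock': np.float64(0.0), 'joints': array([-1.306,  0.478,  0.022,  1.556, -0.011,  1.109, -0.083]), 'qvel': array([ 0.001, -0.   , -0.   ,  0.   , -0.001,  0.002, -0.001]), 'tau': array([  0.   , -59.645,   1.608, -28.119,   0.012,   0.009,   0.   ]), 'tcp_pos': array([0.246, 0.628, 0.23 ]), 'orientation': array([-0.582, -3.087,  0.003]), 'contact_force': array([0.622, 0.195, 0.052]), 'moment': array([-0.004, -0.003,  0.055]), 'gripper_force': np.float64(0.0), 'grip_width': np.float64(0.086)}
[[-0.931  0.364 -0.001]
 [ 0.364  0.931 -0.002]
 [-0.    -0.002 -1.   ]]
top {'intrinsics': array([[555.338,   0.   , 319.476],
       [  0.   , 555.338, 233.115],
       [  0.   ,   0.   ,   1.   ]]), 'eye': array([ 0.339, -0.017,  1.518]), 'attitude': array([ 0.095, -0.06 , -1.573]), 'shot': 1}
orange_ball_center 0.48 [219. 260.] [0.415 0.283 0.044]
green_ball_center 0.7 [212. 194.] [0.592 0.304 0.044]
grey_ball_center 0.5 [220. 226.] [0.505 0.282 0.044]
dish_middle 0.84 [224. 336.] [0.214 0.266 0.045]
dish_middle 0.75 [317. 214.] [0.535 0.022 0.045]
black_handle 0.87 [216. 304.] [0.298 0.28
[... 872 characters left out ...]
.69 [243. 234.] [ 0.544 -0.21   0.044]
grey_ball_center 0.71 [313. 284.] [0.557 0.033 0.044]
grey_ball_center 0.6 [413. 323.] [0.502 0.285 0.044]
dish_middle 0.75 [539. 319.] [0.316 0.52  0.045]
dish_middle 0.71 [314. 276.] [0.537 0.022 0.045]
black_handle 0.79 [456. 272.] [0.321 0.304 0.058]
black_handle 0.78 [333. 245.] [0.438 0.01  0.058]
blue_handle 0.76 [463. 218.] [0.154 0.239 0.058]
blue_handle 0.73 [571. 342.] [0.337 0.599 0.058]
heel_rest_middle 0.96 [156. 186.] [ 0.586 -0.482  0.09 ]
dish_stand 0.6 [316. 288.] [0.542 0.032 0.   ]
ball_rack 0.75 [409. 334.] [0.508 0.287 0.   ]
amber_bottle_mid 0.98 [207. 306.] [ 0.758 -0.13   0.05 ]
cream_jar_mid 0.88 [289. 371.] [0.76  0.12  0.022]
```

View pics/top0.png

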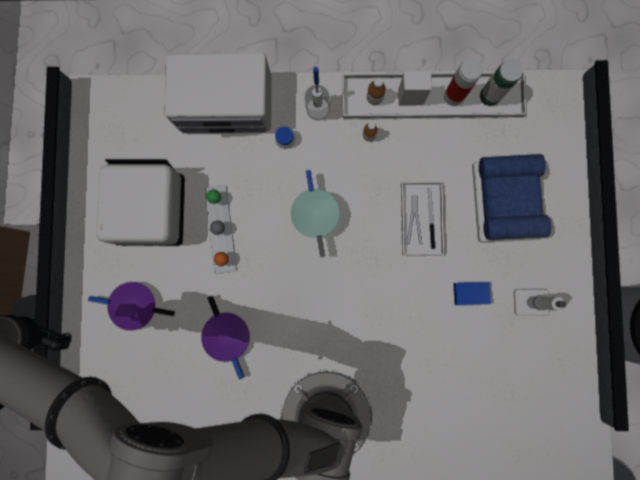

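View pics/scene0.png

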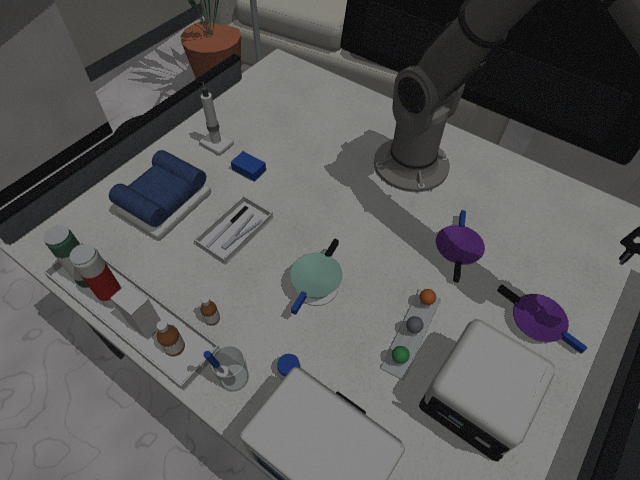

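The top view shows the mint dish at (316,213) with its black handle at (320,245) and blue handle at (309,180). The orange ball is at (221,259), the near end of the left rack, and the heel rest is on the right at (513,198). The scene view agrees. Next: go above the ball, fingers closing across the row.

```bash
cat >> h.py <<'E'
def go(x,y,z,yaw=None,level=True):
    """units to reach world xyz with tool y at heading yaw, pointing straight down"""
    p,M=tool(); 
    if yaw is None: yaw=np.arctan2(M[1,1],M[0,1])
    ty=np.array([np.cos(yaw),np.sin(yaw),0]); tz=np.array([0,0,-1.]); T=np.c_[np.cross(ty,tz),ty,tz]
    s=M.T@(np.array([x,y,z])-p)/.25; t=R.from_matrix(M.T@T).as_rotvec()/(np.pi/2)
    print("shift",np.round(s,3),"turn",np.round(t,3),"rows",round(max(np.linalg.norm(s)*.25/.0625,np.linalg.norm(t)*90/10.7),1))
E
python3 -c "
from h import *
go(.416,.283,.17,1.69)"
```

```text
shift [-1.137 -1.04   0.245] turn [ 0.    -0.    -0.313] rows 6.2
```

Emit:
apply_moves:
  rows:
    - [-0.18,-0.17,0,0,0,-0.06]
    - [-0.36,-0.34,0,0,0,-0.12]
    - [-0.54,-0.51,0,0,0,-0.18]
    - [-0.72,-0.68,0.05,0,0,-0.24]
    - [-0.9,-0.83,0.1,0,0,-0.313]
  claw: 1

```text
clock: 1.82
tcp_pos: [0.3806, 0.3516, 0.2065]
orientation: [-0.192, 3.135, 0.001]
contact_force: [1.1, 0.3, -0.0]
grip_width: 0.0854
gripper_force: 0.0
```

```bash
python3 -c "
from h import *
go(.416,.283,.17,1.69)"
```

```text
shift [-0.107 -0.29   0.146] turn [0.    0.001 0.002] rows 1.4
```

Emit:
apply_moves:
  rows:
    - [-0.05,-0.15,0.07,0,0,0]
    - [-0.1,-0.28,0.15,0,0,0]
    - [-0.1,-0.28,0.15,0,0,0]
    - [-0.1,-0.28,0.15,0,0,0]

```text
clock: 2.33
tcp_pos: [0.4129, 0.2878, 0.1692]
orientation: [-0.187, 3.136, 0.001]
contact_force: [0.4, -0.2, 0.7]
grip_width: 0.0855
gripper_force: 0.0
```

```bash
python3 - <<'E'
from h import *
p=r.grab_frame("wrist"); save(p,"w1")
for t in("orange_ball_center","grey_ball_center"):
    for d in r.landmark_of(p,t)[:2]: print(t,round(d["conf"],2),np.round(d["point"]),at_z(p,d["point"],.044))
# colour check of orange
for c in ("wrist","top","scene"):
    q=r.grab_frame(c) if c!="wrist" else p
    h=cv2.cvtColor(q["pixels"],cv2.COLOR_RGB2HSV); m=cv2.inRange(h,(3,140,60),(18,255,255))
    n,l,s,ce=cv2.connectedComponentsWithStats(m)
    for i in range(1,n):
        if s[i,4]>60: print(c,s[i],at_z(q,ce[i],.044))
E
```

```text
grey_ball_center 0.72 [302. 330.] [0.50592776 0.28625727 0.044     ]
grey_ball_center 0.19 [307. 406.] [0.58597696 0.29958845 0.044     ]
wrist [ 280  210   48   48 1783] [0.41835308 0.27784532 0.044     ]
top [369  84  15  13 129] [ 0.87446198 -0.13958522  0.044     ]
scene [420 289  16  16 182] [0.4183369  0.27915064 0.044     ]
scene [201 302  15  14 118] [ 0.76161221 -0.12484625  0.044     ]
scene [157 325  21  21 236] [ 0.86809122 -0.15111814  0.044     ]
```

View pics/w1.png

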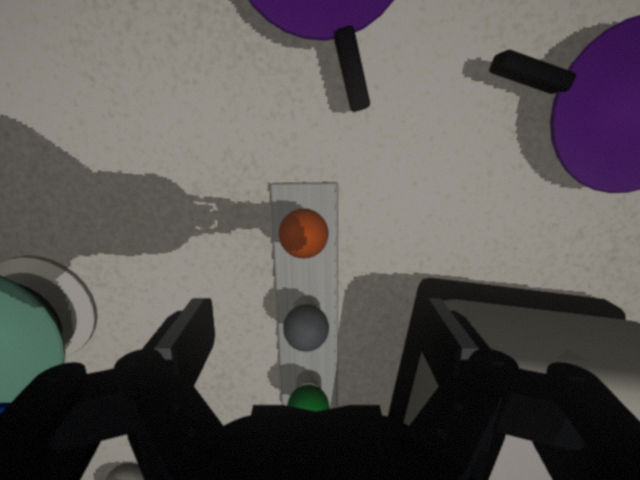

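Wrist view: the orange ball is at (304,234), grey at (306,328), and the rack row runs straight down the image. The ball centre comes out at (0.418, 0.279), in agreement between cameras. Descend.

```bash
python3 -c "
from h import *
go(.418,.279,.023,1.68)"
```

```text
shift [-0.016 -0.039  0.585] turn [0.    0.    0.007] rows 2.3
```

Emit:
apply_moves:
  rows:
    - [-0.016,-0.039,0.12,0,0,0]
    - [-0.016,-0.039,0.25,0,0,0]
    - [-0.016,-0.039,0.38,0,0,0]
    - [-0.016,-0.039,0.5,0,0,0]
    - [-0.016,-0.039,0.585,0,0,0]
  newtons: 20

```text
clock: 3.2
tcp_pos: [0.4176, 0.2782, 0.0214]
orientation: [0.188, -3.135, 0.0]
contact_force: [0.3, -0.1, -0.5]
grip_width: 0.0854
gripper_force: 0.0
```

Emit:
apply_moves:
  rows:
    - [0,0,0,0,0,0]
    - [0,0,0,0,0,0]
    - [0,0,0,0,0,0]
    - [0,0,0,0,0,0]
    - [0,0,0,0,0,0]
  claw: 0
  newtons: 20

```text
clock: 3.82
tcp_pos: [0.4187, 0.2784, 0.0234]
orientation: [-0.187, 3.134, 0.002]
contact_force: [-0.3, 0.5, 4.9]
grip_width: 0.0387
gripper_force: 20.2
```

Emit:
apply_moves:
  rows:
    - [0,0,-0.08,0,0,0]
    - [0,0,-0.2,0,0,0]
    - [0,0,-0.34,0,0,0]
    - [0,0,-0.44,0,0,0]
    - [0,0,-0.44,0,0,0]

```text
clock: 4.45
tcp_pos: [0.419, 0.2783, 0.1342]
orientation: [-0.186, 3.133, 0.003]
contact_force: [0.3, 0.5, -1.3]
grip_width: 0.0388
gripper_force: 20.3
```

```bash
python3 -c "
from h import *
go(.536,.022,.135,1.75)
for c in ('top','scene'):
    p=r.grab_frame(c)
    for t,z in dict(dish_middle=.045,black_handle=.058,blue_handle=.058).items():
        for d in r.landmark_of(p,t)[:4]:
            w=at_z(p,d['point'],z)
            if abs(w[1])<.15: print(c,t,round(d['conf'],2),w)
    h=cv2.cvtColor(p['pixels'],cv2.COLOR_RGB2HSV)
    m=cv2.inRange(h,(65,40,60),(90,255,255)); n,l,s,ce=cv2.connectedComponentsWithStats(m)
    i=1+np.argmax(s[1:,4]); print(c,s[i],at_z(p,ce[i],.058))
"
```

```text
shift [-0.343 -1.073 -0.004] turn [ 0.001  0.002 -0.039] rows 4.5
top dish_middle 0.62 [0.53194572 0.02423785 0.045     ]
top black_handle 0.71 [0.45416935 0.01744914 0.058     ]
top blue_handle 0.94 [0.63181481 0.04233531 0.058     ]
top [ 291  190   49   47 1736] [0.53867521 0.02584984 0.058     ]
scene dish_middle 0.65 [0.53505363 0.03186854 0.045     ]
scene black_handle 0.89 [0.44043845 0.00907082 0.058     ]
scene blue_handle 0.7 [0.63079216 0.03860561 0.058     ]
scene [ 290  253   52   44 1796] [0.53775481 0.02761386 0.058     ]
```

Emit:
apply_moves:
  rows:
    - [-0.05,-0.16,0,0,0,-0.01]
    - [-0.12,-0.36,0,0,0,-0.02]
    - [-0.19,-0.58,0,0,0,-0.03]
    - [-0.26,-0.8,0,0,0,-0.035]
    - [-0.32,-0.97,0,0,0,-0.04]

```text
clock: 5.48
tcp_pos: [0.5268, 0.0437, 0.1323]
orientation: [0.283, -3.128, 0.001]
contact_force: [0.9, 0.7, -0.6]
grip_width: 0.0387
gripper_force: 20.3
```

```bash
python3 -c "
from h import *
go(.537,.025,.053,1.74)"
```

```text
shift [-0.027 -0.081  0.317] turn [-0.    -0.     0.007] rows 1.3
```

Emit:
apply_moves:
  rows:
    - [-0.015,-0.05,0.04,0,0,0]
    - [-0.022,-0.065,0.1,0,0,0]
    - [-0.022,-0.065,0.16,0,0,0]
    - [-0.022,-0.065,0.2,0,0,0]
    - [-0.022,-0.065,0.2,0,0,0]

```text
clock: 6.1
tcp_pos: [0.5335, 0.0324, 0.0814]
orientation: [0.287, -3.126, -0.0]
contact_force: [0.1, 0.0, -0.7]
grip_width: 0.0387
gripper_force: 20.3
```

```bash
python3 -c "
from h import *
go(.537,.025,.051,1.74)
p=r.grab_frame('wrist'); save(p,'w2')"
```

```text
shift [-0.008 -0.032  0.122] turn [ 0.    -0.001  0.009] rows 0.5
```

View pics/w2.png

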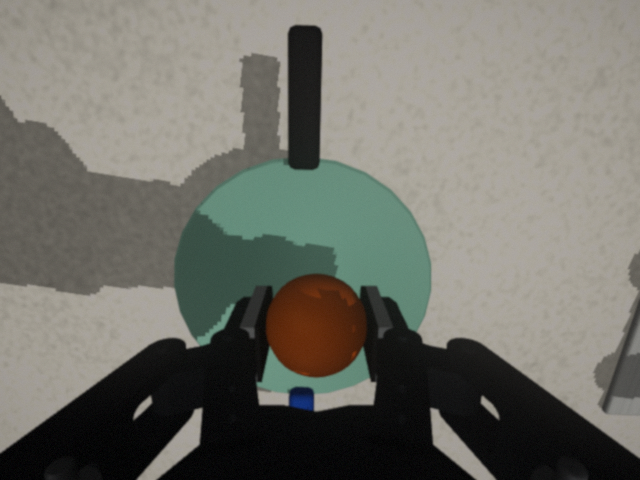

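Wrist view: the ball is held at (316,325) over the dish, whose rim is centred near (303,275). The handle line is vertical at column 305, so the tool is already aligned with it. I'll project these points.

```bash
python3 -c "
from h import *
p=r.grab_frame('wrist')
P=p['pixels']; h=cv2.cvtColor(P,cv2.COLOR_RGB2HSV)
m=cv2.inRange(h,(65,40,30),(95,255,255)); n,l,s,ce=cv2.connectedComponentsWithStats(m); i=1+np.argmax(s[1:,4]); print(s[i])
hull=cv2.convexHull(np.argwhere(l==i)[:,::-1].astype(np.float32))[:,0]
W=np.array([at_z(p,q,.063)[:2] for q in hull])
A=np.c_[2*W,np.ones(len(W))]; c=np.linalg.lstsq(A,(W**2).sum(1),rcond=None)[0]; print('centre',c[:2],'rad',np.sqrt(c[2]+c[:2]@c[:2]))
a=at_z(p,(305,30),.069);b=at_z(p,(305,166),.069);print('black',a,b,np.arctan2(*(b-a)[1::-1]),'ball',at_z(p,(316,325),.102))
print(tool()[0])
for t in('dish_middle','black_handle'):
  for d in r.landmark_of(p,t)[:1]: print(t,d['conf'],d['point'],at_z(p,d['point'],.058 if t[0]=='b' else .045))
"
```

```text
[  176   157   255   190 30245]
centre [0.53655176 0.02543402] rad 0.06421985658997716
black [0.42528827 0.00679745 0.069     ] [0.47736726 0.01599306 0.069     ] 0.17476898742042363 ball [0.53468534 0.03149072 0.102     ]
[0.53460195 0.03198482 0.08259738]
dish_middle 0.78 [304.8, 271.4] [0.53616563 0.02558    0.045     ]
black_handle 0.57 [303.6, 98.9] [0.44954002 0.01013308 0.058     ]
```

Emit:
apply_moves:
  rows:
    - [-0.002,-0.027,0.04,0,0,0]
    - [-0.003,-0.027,0.08,0,0,0]
    - [-0.003,-0.027,0.115,0,0,0]
    - [-0.003,-0.027,0.125,0,0,0]
    - [-0.003,-0.027,0.125,0,0,0]

```text
clock: 6.92
tcp_pos: [0.5364, 0.025, 0.051]
orientation: [0.285, -3.128, -0.0]
contact_force: [-1.2, 0.1, -0.7]
grip_width: 0.039
gripper_force: 20.3
```

Ball about 6 mm above the floor; open part way.

Emit:
apply_moves:
  rows:
    - [0,0,0,0,0,0]
    - [0,0,0,0,0,0]
    - [0,0,0,0,0,0]
    - [0,0,0,0,0,0]
  claw: 0.65

```text
clock: 7.42
tcp_pos: [0.5366, 0.0249, 0.0514]
orientation: [-0.285, 3.128, 0.0]
contact_force: [-0.3, -0.4, -1.3]
grip_width: 0.0555
gripper_force: 0.0
```

Emit:
apply_moves:
  rows:
    - [0,0,-0.06,0,0,0]
    - [0,0,-0.16,0,0,0]
    - [0,0,-0.26,0,0,0]
    - [0,0,-0.36,0,0,0]
    - [0,0,-0.36,0,0,0]

```text
clock: 8.05
tcp_pos: [0.5382, 0.025, 0.1441]
orientation: [-0.284, 3.124, 0.001]
contact_force: [0.4, -0.6, -0.6]
grip_width: 0.0553
gripper_force: 0.0
```

```bash
cat > look.py <<'E'
from h import *
import sys
p=r.grab_frame('wrist'); save(p,sys.argv[1])
h=cv2.cvtColor(p['pixels'],cv2.COLOR_RGB2HSV); m=cv2.inRange(h,(3,140,40),(18,255,255))
n,l,s,ce=cv2.connectedComponentsWithStats(m); i=1+np.argmax(s[1:,4]); z0=float(sys.argv[2])
print(s[i],'ball',at_z(p,ce[i],z0+.030))
for t,z in dict(dish_middle=z0+.01,black_handle=z0+.023).items():
  for d in r.landmark_of(p,t)[:1]: print(t,d['conf'],d['point'],at_z(p,d['point'],z))
E
python3 look.py w3 .035; python3 -c "
from h import *
go(.4475,.0098,.12,1.745)"
```

```text
[ 289  216   58   58 2621] ball [0.53742612 0.02560425 0.065     ]
black_handle 0.95 [317.1, 101.5] [0.44914704 0.00872284 0.058     ]
shift [0.359 0.005 0.084] turn [ 0.    -0.     0.005] rows 1.5
```

View pics/w3.png

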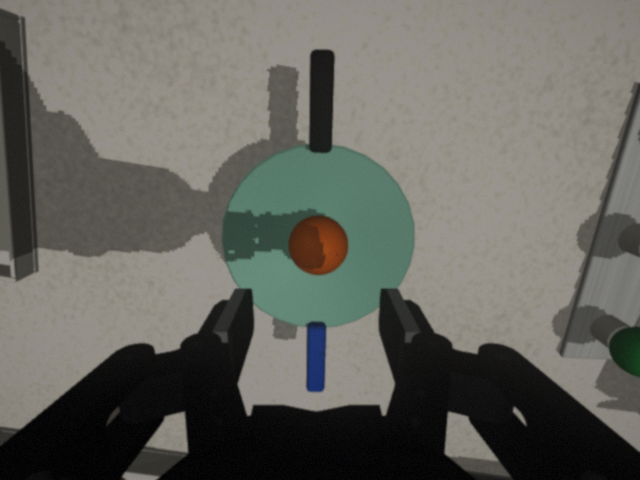

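The ball rests in the middle of the dish at (318,245), measured (0.537, 0.026); the black handle is straight above it at (321,100). I'll move over the handle at 86 mm from the centre and descend.

Emit:
apply_moves:
  rows:
    - [0.1,0,0,0,0,0]
    - [0.25,0.003,0,0,0,0]
    - [0.335,0.003,0,0,0,0]
    - [0.335,0.003,0.05,0,0,0]
    - [0.335,0.003,0.1,0,0,0]

```text
clock: 8.82
tcp_pos: [0.4546, 0.0107, 0.1152]
orientation: [-0.285, 3.128, 0.0]
contact_force: [0.7, 0.2, -0.4]
grip_width: 0.0556
gripper_force: 0.0
```

```bash
python3 look.py w4 .035; python3 -c "
from h import *
go(.452,.0106,.0385,1.745);print(tool()[0])"
```

```text
[ 287  351   59   61 2843] ball [0.53772537 0.02563146 0.065     ]
dish_middle 0.66 [316.8, 361.9] [0.53708354 0.02596436 0.045     ]
black_handle 0.91 [317.3, 249.7] [0.44962753 0.00998768 0.058     ]
shift [0.007 0.002 0.306] turn [-0.    -0.001  0.005] rows 1.2
[0.45401352 0.01056408 0.11509966]
```

Emit:
apply_moves:
  rows:
    - [0.007,0.001,0.06,0,0,0]
    - [0.007,0.001,0.14,0,0,0]
    - [0.007,0.001,0.22,0,0,0]
    - [0.007,0.001,0.29,0,0,0]
    - [0.007,0.001,0.306,0,0,0]

```text
clock: 9.6
tcp_pos: [0.4522, 0.0105, 0.0389]
orientation: [0.285, -3.127, 0.0]
contact_force: [1.1, 0.5, -1.1]
grip_width: 0.0557
gripper_force: 0.0
```

Emit:
apply_moves:
  rows:
    - [0,0,0,0,0,0]
    - [0,0,0,0,0,0]
  claw: 0.35
  newtons: 20

```text
clock: 9.85
tcp_pos: [0.4529, 0.0105, 0.0403]
orientation: [-0.285, 3.128, 0.0]
contact_force: [-0.2, 0.0, -0.2]
grip_width: 0.0299
gripper_force: 0.0
```

Emit:
apply_moves:
  rows:
    - [0,0,0,0,0,0]
    - [0,0,0,0,0,0]
    - [0,0,0,0,0,0]
    - [0,0,0,0,0,0]
    - [0,0,0,0,0,0]
  claw: 0
  newtons: 20

```text
clock: 10.48
tcp_pos: [0.4526, 0.0105, 0.0402]
orientation: [-0.285, 3.128, 0.0]
contact_force: [-1.1, -0.0, 6.5]
grip_width: 0.0137
gripper_force: 27.3
```

Emit:
apply_moves:
  rows:
    - [0,0,0,0,0,0]
    - [0,0,0,0,0,0]
    - [0,0,0,0,0,0]
  newtons: 80

```text
clock: 10.85
tcp_pos: [0.4527, 0.0105, 0.0402]
orientation: [-0.285, 3.128, 0.0]
contact_force: [-1.7, 0.5, 7.8]
grip_width: 0.0127
gripper_force: 79.2
```

```bash
python3 look.py w5 .035
```

```text
Traceback (most recent call last):
  File "look.py", line 5, in <module>
    n,l,s,ce=cv2.connectedComponentsWithStats(m); i=1+np.argmax(s[1:,4]); z0=float(sys.argv[2])
                                                      ~~~~~~~~~^^^^^^^^^
ValueError: attempt to get argmax of an empty sequence
```

Gripped (12.7 mm). Lift a little and check level.

Emit:
apply_moves:
  rows:
    - [0,0,-0.008,0,0,0]
    - [0,0,-0.02,0,0,0]
    - [0,0,-0.035,0,0,0]
    - [0,0,-0.05,0,0,0]
    - [0,0,-0.06,0,0,0]

```text
clock: 11.52
tcp_pos: [0.4523, 0.0104, 0.0551]
orientation: [-0.285, 3.129, 0.0]
contact_force: [0.3, 0.5, -1.9]
grip_width: 0.0126
gripper_force: 78.0
```

```bash
python3 -c "
from h import *
p=r.grab_frame('scene'); h=cv2.cvtColor(p['pixels'],cv2.COLOR_RGB2HSV)
for d in r.landmark_of(p,'orange_ball_center')[:2]+r.landmark_of(p,'blue_handle')[:3]+r.landmark_of(p,'dish_middle')[:3]: print(d)
I=p['pixels'][190:350,230:430,::-1]; cv2.imwrite('pics/s1.png',cv2.resize(I,None,fx=4,fy=3.75,interpolation=cv2.INTER_CUBIC))"
```

```text
{'point': [320.7, 268.5], 'conf': 0.48}
{'point': [573.3, 344.1], 'conf': 0.81}
{'point': [465.9, 219.0], 'conf': 0.77}
{'point': [297.5, 301.5], 'conf': 0.6}
{'point': [458.9, 247.5], 'conf': 0.81}
{'point': [317.3, 273.9], 'conf': 0.58}
{'point': [534.4, 319.9], 'conf': 0.57}
```

View pics/s1.png

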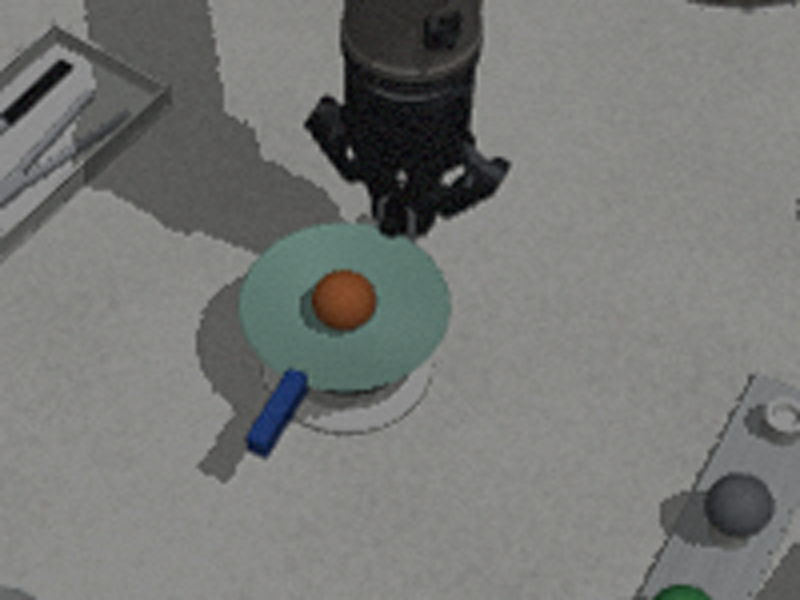

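Zoomed scene view: the dish is off its stand, level, with the ball at its middle (345,298 in the crop). Weight is on the tool. Lift further.

Emit:
apply_moves:
  rows:
    - [0,0,-0.015,0,0,0]
    - [0,0,-0.04,0,0,0]
    - [0,0,-0.065,0,0,0]
    - [0,0,-0.09,0,0,0]
    - [0,0,-0.11,0,0,0]

```text
clock: 12.35
tcp_pos: [0.4524, 0.0105, 0.0828]
orientation: [-0.285, 3.128, 0.0]
contact_force: [-0.2, -0.6, -1.3]
grip_width: 0.0126
gripper_force: 78.0
```

Emit:
apply_moves:
  rows:
    - [0,0,-0.015,0,0,0]
    - [0,0,-0.025,0,0,0]
    - [0,0,-0.03,0,0,0]
    - [0,0,-0.03,0,0,0]
    - [0,0,-0.03,0,0,0]

```text
clock: 12.98
tcp_pos: [0.4522, 0.0104, 0.0896]
orientation: [0.285, -3.128, 0.0]
contact_force: [-0.3, 0.6, -0.9]
grip_width: 0.0128
gripper_force: 78.0
```

```bash
cat > plan.py <<'E'
from h import *
o=r.get_obs(); p,M=tool(); print('yaw',np.arctan2(M[1,1],M[0,1]),p,'joints',np.round(o['joints'],3),'tilt',M[:,2])
C=np.array([.5366,.0255]); dz=-1.488-.175
for q in('top','scene'):
    f=r.grab_frame(q)
    for d in r.landmark_of(f,'heel_rest_middle')[:1]: print(q,at_z(f,d['point'],.09))
    m=r.outline_of(f,'heel_rest_middle')
    if m: print(m[0]['rect'], at_z(f,np.array(m[0]['rect'][:2])+np.array(m[0]['rect'][2:])/2,.07))
    for d in r.landmark_of(f,'orange_ball_center')[:2]: print(' ball',d['conf'],at_z(f,d['point'],.115))
    for t,z in dict(dish_middle=.095,blue_handle=.108).items():
        for d in r.landmark_of(f,t)[:3]:
            w=at_z(f,d['point'],z)
            if np.hypot(*(w[:2]-C))<.14: print(' ',t,w)
E
python3 plan.py
```

```text
yaw 1.7524603901808364 [0.45216661 0.01043068 0.08964458] joints [-0.271  0.325  0.129  2.202 -0.071  0.618  1.662] tilt [-2.98610677e-04 -3.51908766e-05 -9.99999955e-01]
top [ 0.56701875 -0.49050757  0.09      ]
[473.8, 156.8, 78.9, 85.9] [ 0.56746315 -0.49274806  0.07      ]
 ball 0.55 [0.53261836 0.03474023 0.115     ]
  dish_middle [0.53580527 0.01969962 0.095     ]
  blue_handle [0.62731441 0.04415882 0.108     ]
scene [ 0.58345129 -0.47564628  0.09      ]
[109.8, 151.2, 103.2, 88.6] [ 0.59188526 -0.46296068  0.07      ]
 ball 0.66 [0.52723128 0.02630029 0.115     ]
  dish_middle [0.5403474  0.02501897 0.095     ]
  blue_handle [0.63001527 0.04213793 0.108     ]
```

Lifted to about 85 mm, turn needed about -1.68 rad on the spot. In tool axes that is an arc of radius 86 mm; start slowly.

Emit:
apply_moves:
  rows:
    - [-0.0001,0.0069,0,0,0,0.0127]
    - [-0.0004,0.0171,0,0,0,0.0318]
    - [-0.0014,0.0308,0,0,0,0.0573]
    - [-0.0034,0.0479,0,0,0,0.0891]
    - [-0.0062,0.0648,0,0,0,0.121]

```text
clock: 14.2
tcp_pos: [0.4508, 0.027, 0.0898]
orientation: [-0.017, -3.141, -0.0]
contact_force: [0.5, 0.2, -1.8]
grip_width: 0.013
gripper_force: 78.0
```

Emit:
apply_moves:
  rows:
    - [-0.0005,0.0192,0,0,0,0.0357]
    - [-0.0021,0.0383,0,0,0,0.0713]
    - [-0.0048,0.0573,0,0,0,0.107]
    - [-0.0086,0.0762,0,0,0,0.1426]
    - [-0.0134,0.0948,0,0,0,0.1783]

```text
clock: 14.82
tcp_pos: [0.4544, 0.0508, 0.0898]
orientation: [-0.456, -3.108, -0.0]
contact_force: [-0.3, 0.3, -2.3]
grip_width: 0.0127
gripper_force: 78.0
```

```bash
cat > chk.py <<'E'
from h import *
p,M=tool(); print('yaw',np.arctan2(M[1,1],M[0,1]),p,'tilt',M[:2,2],'centre by tool',p-M[:,0]*.0857)
for q in('top','scene'):
    f=r.grab_frame(q)
    h=cv2.cvtColor(f['pixels'],cv2.COLOR_RGB2HSV); m=cv2.inRange(h,(3,120,40),(18,255,255))
    n,l,s,ce=cv2.connectedComponentsWithStats(m)
    for i in range(1,n):
        w=at_z(f,ce[i],.115)
        if s[i,4]>20 and np.hypot(*(w[:2]-[.5366,.0255]))<.06: print(q,s[i,4],'ball',w)
    m=cv2.inRange(h,(65,40,40),(95,255,255)); n,l,s,ce=cv2.connectedComponentsWithStats(m); i=1+np.argmax(s[1:,4])
    b=s[i]; print(q,'mint',b,at_z(f,(b[0]+b[2]/2,b[1]+b[3]/2),.113))
E
python3 chk.py
```

```text
yaw 1.2795822018016718 [0.45439809 0.05079083 0.08980432] tilt [-1.74459014e-05  1.47811987e-04] centre by tool [0.53648978 0.02618503 0.08979925]
top mint [ 290  187   50   46 1065] [0.53747195 0.02484169 0.113     ]
scene 200 ball [0.53763433 0.02793653 0.115     ]
scene mint [ 289  242   54   45 1682] [0.54251034 0.03230969 0.113     ]
```

Tracks on the spot with the ball centred. Continue.

Emit:
apply_moves:
  rows:
    - [-0.0005,0.0192,0,0,0,0.0357]
    - [-0.0021,0.0383,0,0,0,0.0713]
    - [-0.0048,0.0573,0,0,0,0.107]
    - [-0.0086,0.0762,0,0,0,0.1426]
    - [-0.0134,0.0948,0,0,0,0.1783]

```text
clock: 15.55
tcp_pos: [0.4643, 0.0722, 0.0898]
orientation: [-0.883, -3.015, -0.0]
contact_force: [0.1, 0.3, -2.0]
grip_width: 0.0126
gripper_force: 78.0
```

Emit:
apply_moves:
  rows:
    - [-0.0005,0.0192,0,0,0,0.0357]
    - [-0.0021,0.0383,0,0,0,0.0713]
    - [-0.0048,0.0573,0,0,0,0.107]
    - [-0.0086,0.0762,0,0,0,0.1426]
    - [-0.0134,0.0948,0,0,0,0.1783]

```text
clock: 16.18
tcp_pos: [0.48, 0.0904, 0.0898]
orientation: [-1.295, -2.862, -0.0]
contact_force: [-0.7, 0.7, -2.3]
grip_width: 0.0127
gripper_force: 78.0
```

```bash
python3 chk.py
```

```text
yaw 0.7209565240533167 [0.47998846 0.09037045 0.08979886] tilt [2.13068306e-06 1.24111075e-04] centre by tool [0.53655933 0.02599478 0.08979099]
top 122 ball [0.53883047 0.02751829 0.115     ]
top mint [ 298  186   42   47 1202] [0.53869857 0.01461963 0.113     ]
scene 202 ball [0.53773737 0.02766822 0.115     ]
scene mint [ 289  242   54   45 1667] [0.54251034 0.03230969 0.113     ]
```

Emit:
apply_moves:
  rows:
    - [-0.0005,0.0192,0,0,0,0.0357]
    - [-0.0021,0.0383,0,0,0,0.0713]
    - [-0.0048,0.0573,0,0,0,0.107]
    - [-0.0086,0.0762,0,0,0,0.1426]
    - [-0.0134,0.0948,0,0,0,0.1783]

```text
clock: 16.9
tcp_pos: [0.4998, 0.1033, 0.0898]
orientation: [-1.681, -2.654, 0.0]
contact_force: [0.9, 0.3, -2.2]
grip_width: 0.0126
gripper_force: 78.0
```

Emit:
apply_moves:
  rows:
    - [-0.0005,0.0192,0,0,0,0.0357]
    - [-0.0021,0.0383,0,0,0,0.0713]
    - [-0.0048,0.0573,0,0,0,0.107]
    - [-0.0086,0.0762,0,0,0,0.1426]
    - [-0.0134,0.0948,0,0,0,0.1783]

```text
clock: 17.52
tcp_pos: [0.5227, 0.1104, 0.0898]
orientation: [-2.034, -2.394, 0.0]
contact_force: [-0.5, -0.1, -1.6]
grip_width: 0.0131
gripper_force: 78.0
```

Emit:
apply_moves:
  rows:
    - [-0.0003,0.0137,0,0,0,0.0255]
    - [-0.0009,0.024,0,0,0,0.0446]
    - [-0.0013,0.0291,0,0,0,0.0541]
    - [-0.0013,0.0291,0,0,0,0.0541]
    - [-0.0013,0.0291,0,0,0,0.0541]

```text
clock: 18.15
tcp_pos: [0.5299, 0.1114, 0.0898]
orientation: [-2.134, -2.306, 0.0]
contact_force: [0.3, 0.0, -1.3]
grip_width: 0.013
gripper_force: 78.0
```

Emit:
apply_moves:
  rows:
    - [0,0,0,0,0,0]
    - [0,0,0,0,0,0]
    - [0,0,0,0,0,0]
    - [0,0,0,0,0,0]
    - [0,0,0,0,0,0]

```text
clock: 18.77
tcp_pos: [0.5301, 0.1114, 0.0898]
orientation: [-2.134, -2.305, -0.0]
contact_force: [0.3, 0.2, -1.7]
grip_width: 0.0127
gripper_force: 78.0
```

```bash
python3 chk.py; python3 -c "
from h import *
p=r.grab_frame('scene'); save(p,'s9')
q=r.grab_frame('top'); save(q,'t9')
for f in(p,q):
  for d in r.landmark_of(f,'blue_handle')[:3]: print(d,at_z(f,d['point'],.108))"
```

```text
yaw 0.07707548061084012 [0.53005077 0.11138386 0.08981236] tilt [-4.34711913e-07  4.45139397e-05] centre by tool [0.5366496  0.02593829 0.08980855]
top 87 ball [0.54018328 0.02571403 0.115     ]
top mint [ 290  186   49   49 1583] [0.53619125 0.02612183 0.113     ]
scene 201 ball [0.53785148 0.02755596 0.115     ]
scene mint [ 289  242   48   45 1476] [0.54676502 0.02659857 0.113     ]
{'point': [464.4, 214.7], 'conf': 0.97} [0.18683876 0.24619972 0.108     ]
{'point': [283.6, 247.5], 'conf': 0.81} [ 0.54729955 -0.06296803  0.108     ]
{'point': [573.4, 343.3], 'conf': 0.8} [0.37233348 0.59357817 0.108     ]
{'point': [349.0, 206.3], 'conf': 0.74} [ 0.54721341 -0.06214608  0.108     ]
{'point': [97.1, 298.5], 'conf': 0.71} [0.31424747 0.58030463 0.108     ]
{'point': [219.4, 225.1], 'conf': 0.45} [0.5005649  0.27049045 0.108     ]
```

View pics/s9.png

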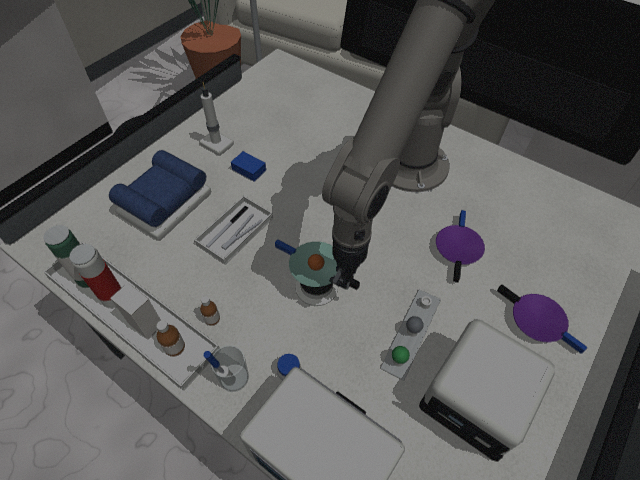

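View pics/t9.png

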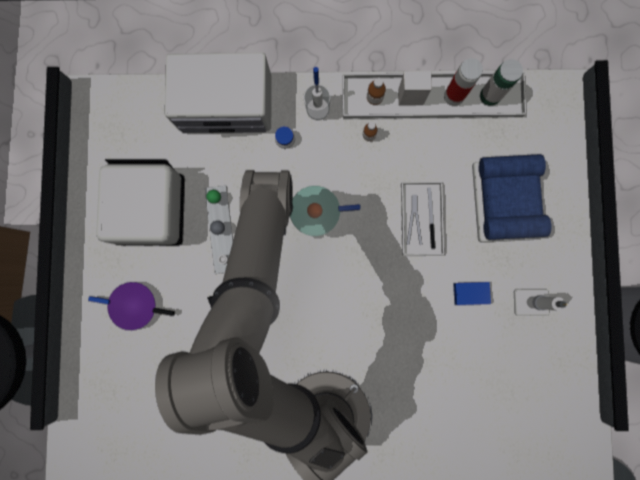

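The dish is level above its stand, the ball is in its middle (top view 315,211), and the blue handle (349,207) points at the heel rest (513,197). Everything else is where it was.

```bash
python3 -c "
from h import *
print(r.hand_in())"
```

```text
the job is handed in; nothing more can be done
None
```

The job is handed in. The arm still holds the dish by its black handle, level and about 5 cm above its stand, with the orange ball loose in its middle and the blue handle pointing at the heel rest; the hand-in returned no verdict.

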